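# Press the lid home on a sample canister with the ratchet clamp, then let the clamp go

### The job

Close the sample canister that lies in the ratchet clamp: pump the clamp's trigger until its jaw has pushed the lid fully home and you feel it squeeze firmly, but do not crush the canister or force the trigger. Then let the trigger up and press the release until the jaw has run all the way back, and leave the closed canister lying in the cradle, with nothing touched. Work only through the trigger and the release: do not push the jaw or the canister directly, and leave everything else on the bench alone.

Things in the scene. Friction and masses are not known exactly. Their poses are not given: they have to be found in the camera images.
- clamp: Grey and aluminium bench ratchet clamp, fixed to the bench in a new place and direction each time. Base plate 290 x 90 x 12 mm. Origin on the bench; +x is the way the jaw advances, z up. Along x: trigger bar at -107 mm, two cheeks -60 to +20 mm (80 high, 44 over outsides), release bar +38, jaw head +60 to +72 (40 wide, top 64 high), cradle +78 to +180 (floor 18, walls 42 high).
- trigger_bar (a point): Centre of the white round bar (diameter 14 mm, 36 mm long, across the clamp along its y) at the end of the trigger; press it straight down from above. At rest it is 105 mm above the bench. Force needed, at the bar: 3 to 5.5 N with the jaw free, 5 to 8 N while the lid slides on, then it climbs about 1.5 N per mm. 11 to 12 N is the proper squeeze, 16 N crushes the canister.
- trigger (a joint): Trigger angle (rad): 0 at rest, grows as pressed, hard stop 0.58. Hinge at clamp x -33 mm, 80 mm high; bar centre height = 80 + 78 sin(0.32 - angle) mm. One stroke past 0.51 (bar 40 mm down) and back under 0.03 advances the jaw one tooth, 8 mm; the first 0.15 is idle; a shorter stroke slips back. A spring returns it. The squeeze may come anywhere in a stroke: then stop and let it up.
- jaw (a joint): Advance of the jaw in m along clamp +x: 0 fully back, where it starts, up to 0.052. The ratchet holds it against a return spring until the release is pressed with the trigger fully up; then it runs back in about half a second. Its toothed steel bar, 14 mm wide, top 49 mm above the bench, runs under trigger and release.
- pad_face (a point): Centre of the front of the round sprung rubber pad (diameter 36 mm) on the jaw, which pushes the lid; at rest 80 mm ahead of the clamp's origin and 40 mm above the bench. The pad yields 1 mm per 12 N.
- release_bar (a point): Centre of the black round bar (diameter 10 mm, 28 mm long, across the clamp along its y) at the front edge of the release tab, 89 mm above the bench, between cheeks and jaw head. Press it straight down from above by 7 to 10 mm, with 3 to 8 N, and hold it down until the jaw is back; it moves up to 12 mm towards clamp +x as it goes down.
- release (a joint): Release angle (rad): 0 at rest, grows as its bar is pressed down, hard stop at 0.32; above 0.2 (bar 7 mm down) the ratchet is free. A spring returns it. It also jumps up to 0.2 as teeth pass.
- canister: Round aluminium canister, diameter 44 mm, lying loose in the cradle, lid towards the jaw. Origin: centre of its flat bottom, 40 mm above the bench; its +x points out of the bottom to a grey fixed backstop 2 to 26 mm behind it (not measured: found by feel; the canister first slides against it). Body 45 mm long to -x, then the gap and the lid, 14 mm thick, diameter 42 mm.
- lid (a joint): Gap in m between lid rim and canister shoulder: 0 fully home, 0.008 to 0.012 at the start. A tight fit that takes about 5 N to slide.
- spare_can: Bystander: closed canister standing upright beside the clamp, diameter 44 mm, 60 mm high. Origin at the centre of its underside.
- gasket: Bystander: flat black rubber ring, diameter 42 mm, 6 mm high, beside the clamp. Origin under its centre.
- spoon: Bystander: steel sample spoon, 160 mm long, lying beside the clamp, along its x. Origin under its middle.
- beaker: Bystander: glass beaker, diameter 72 mm, 95 mm high, to the left. Origin under its centre.
- jar: Bystander: clear jar with orange cap, diameter 68 mm, 85 mm high, to the right. Origin under its centre.
- reagent: Bystander: amber bottle, diameter 60 mm, 130 mm high, to the right. Origin under its centre.
Mind the look-alikes: they are no part of the job. Leave any purple or red look-alike of the canister alone.

How it is judged (in metres and radians):
On the way, in this order (a step that is already met when the one before it is completed fails the run):
1. the jaw has pushed the lid fully home (gap under 1 mm) and squeezes the canister with at least 10 N (value of joint lid below 0.001 m and contact force between jaw and canister above 10 N), for 0.05 s.
2. the jaw has run back to within 3 mm of its rest, which only the release lets it do (value of joint jaw below 0.003 m), for 0.1 s.
At the end, for the whole second after the job is handed in: The lid is home (gap under 1 mm), the jaw is back within 3 mm of its rest, trigger and release are up (under 0.05 rad), and the closed canister lies still in the cradle (origin within 6 mm of the clamp's centre line, less than 46 mm high, 150 to 186 mm along clamp x) (value of joint lid below 0.001 m and value of joint jaw below 0.003 m and value of joint each of trigger, release below 0.05 rad and y of canister in the frame of clamp between -0.006 and 0.006 m and z of canister in the frame of clamp below 0.046 m and x of canister in the frame of clamp between 0.15 and 0.186 m and linear speed of canister below 0.02 m/s); the robot touches nothing.
It fails at once if the canister is crushed: the jaw presses it with more than 32 N (contact force between jaw and canister above 32 N).
It fails at once if the trigger is forced: pressed with more than 30 N (contact force between the arm and trigger above 30 N).
It fails at once if the jaw is pushed directly (more than 2 N) (contact force between the arm and jaw above 2 N).
It fails at once if the canister is touched directly (more than 2 N) (contact force between the arm and canister above 2 N).
It fails at once if a bystander is moved more than 15 mm (distance of any of spare_can, gasket, spoon, beaker, jar, reagent from where it was at the start of the episode above 0.015 m).
It also fails if it takes over 56 s, if anything falls off the work surface, if the arm or the gripper's body presses on something with over 40 N, if the wrist force passes 120 N, or if a joint passes its speed limit or range.

### The arm

A 6-joint arm with a two-finger parallel gripper is mounted at the origin on the work surface. World frame = base frame: x ahead of the robot, y to its left, z up, the work surface at z = 0. Lengths are in m, angles in degrees, forces in N, time in s.
With the tool pointing down it reaches from about 0.3 to 0.875 m from the base axis. Payload 4.2 kg.
Tool frame: the origin (TCP) lies at the very end of the fingers, on their centre line; the grasp point (between the pads) lies bot.hold_point_z behind it (bot.hold_point_z is the distance from the TCP to the grasp point, in m); z points along the fingers, y is the direction in which the jaws open and shut (so a half turn about z gives the same grasp; the last joint's range is limited). The gripper opens to 85 mm and grips with 20 to 120 N. Pads are 22 mm wide; open, the fingers measure 114 mm over their backs; the gripper's body (76 mm by 85 mm) begins 54 mm behind the grasp point. The pads swing forward as they close: fully open they stand 13 mm farther back than shut.
Start: joints at [67.093, 18.312, 89.639, -0, 72.044, -1.146], TCP at [0.213, 0.534, 0.231] pointing down, gripper open.
Joint ranges: [-177.97, 177.97], [-48.28, 115.42], [12.27, 149.76], [-77.06, 257.06], [2.81, 150.46], [-146.56, 146.56]. Speed limits (degrees/s): [147.25, 147.25, 180, 180, 180, 180].

### API

Orientations are given as [roll, pitch, yaw] about the fixed x, y, z axes, in that order (R = Rz(yaw) Ry(pitch) Rx(roll)).
In Python, from cell import bot, viewer, order gives the robot as it stands.
- The arm moves only by the tool step_arm, never from a script. Its argument "targets" is a list of rows, each an object with "fingers": the closure in counts, from 0 (fully open) to 255 (shut); "dp": the shift along the world's x, y, z in m, a list of three; "angular": the turn, a rotation vector about the world's x, y, z in rad, a list of three. In form: [{"fingers": fingers, "dp": [dx, dy, dz], "angular": [rx, ry, rz]}, ...]. A call has 1 to 8 rows; each row shifts and turns the commanded pose from where the row before left it; what a row does not reach is not made up. A row lasts 1/10 s, in which the tool goes at most 50 mm and 8.59 degrees, less where a joint would pass 70% of its speed; a pose out of reach is approached as far as the arm can. A call is refused whole if a number of a shift passes 0.05 or a number of a turn 0.15, either way. A call with a gripper value outside its range is refused whole. The fingers move at their own pace and stop on an object; "squeeze" is the grip in N (left out, the last holds). Time passes only in rows, so rows that do not move let the fingers close. It gives the time, the measured TCP pose, the force and the opening at its end, in the units of the state.
- bot.state(): the state, without advancing time (a new reading comes with each control period).
- viewer.read_camera(name): name is "scene" or "top" or "wrist"; returns the picture (400x640x3 uint8, red, green, blue); there is no depth.
- viewer.calibration(name): a dict with "fovy" (degrees; the focal length in pixels is half the picture's height over the tangent of half this angle, whatever the lens; pixels are square), "cx", "cy" (the principal point, pixels), "R" (3x3) and "t" (3): a world point X has camera coordinates R X + t. Camera axes: x right, y down, z forward; pixel columns grow to the right and rows downward; lengths in m; the calibration is good to about 2 mm. A picture is of the moment at which its call begins: read the wrist's pose just before it. calibration takes no time and is no camera call; for the wrist camera it gives the pose at the moment of the call.
- order.hand_in(): hands the job in, once; it reports no verdict.
The state is a dict: "clock": time; "joint_pos": joint angles; "joint_vel": joint speeds; "effort": joint torques, N m; "tool_pos": TCP position; "ee_rot": TCP orientation; "wrist_force": force on the tool from outside, world axes, zero at the start; "torque": the same for the moment, N m; "width": finger opening in m.
Only numpy, scipy, OpenCV 4.12 (cv2) and the standard library are available. Lean on these libraries where they do the work, as an engineer would, in place of code of your own. Each camera call takes 0.05 s, during which the arm holds its last target.

## Working session

There is one attempt and no reset: what is moved stays moved. The work goes in short steps, Python scripts to look and compute and a tool call to move; the robot and the scene stay as the last step left them, time stands still between calls to the robot, and variables do not carry over. Pictures are saved under pics/ and viewed, and the job is handed in when it is done.

Besides the shell and the picture viewer there is one more tool, called after "Emit:" by a JSON object that holds its "method" and its "body". step_arm: Moves the arm, as the interface text tells. Its arguments: {"type":"object","properties":{"targets":{"type":"array"},"squeeze":{"type":"number"}},"required":["targets"]}

```bash
mkdir -p pics; python3 - <<'E'
from cell import bot, viewer, order
import cv2
print(bot.state(), bot.hold_point_z)
for n in ["scene","top","wrist"]:
    c=viewer.calibration(n);print(n,c)
    im=viewer.read_camera(n);cv2.imwrite(f"pics/{n}0.png",im[:,:,::-1])
E
```

```text
{'clock': 0.0, 'joint_pos': array([ 6.70946121e+01,  1.83523334e+01,  8.97071568e+01, -2.46151202e-03,
        7.20441097e+01, -1.14524748e+00]), 'joint_vel': array([ 0.05842865, -0.0577915 , -0.06466378, -0.06751798, -0.01278932,
       -0.02069508]), 'effort': array([ 5.50267359e-04, -4.15525997e+01, -2.34165752e+01,  1.53686328e-04,
        8.19623092e-03, -1.78265338e-05]), 'tool_pos': array([0.21298241, 0.53358129, 0.23047023]), 'ee_rot': array([-1.79896374e+02,  2.69126767e-04,  1.58240621e+02]), 'wrist_force': array([-0.87418162, -0.3485659 , -0.49576721]), 'torque': array([ 0.01689298, -0.02447685,  0.00942682]), 'width': 0.08522386659163446} 0.0187
scene {'fovy': 49.82411077391315, 'cx': 323.53063734060834, 'cy': 201.58784753422128, 'R': array([[-0.77411426,  0.63275167, -0.01929836],
       [ 0.47125829,  0.55565116, -0.68495797],
       [-0.42268514, -0.53933024, -0.72832696]]), 't': array([ 0.44896466, -0.21966398,  1.43383119])}
top {'fovy': 46.51664137810131, 'cx': 327.96475338524345, 'cy': 200.6573070360484, 'R': array([[-0.02482349, -0.99965079,  0.00906085],
       [-0.9963957 ,  0.02400522, -0.08135942],
       [ 0.0811135 , -0.01104782, -0.99664364]]), 't': array([0.01192734, 0.57665057, 1.24277233])}
wrist {'fovy': 58.30736572408307, 'cx': 316.07621150771485, 'cy': 200.06217004567344, 'R': array([[ 3.71096878e-01,  9.28593948e-01, -6.22427853e-04],
       [ 8.82382802e-01, -3.52420398e-01,  3.11769874e-01],
       [ 2.89288262e-01, -1.16246046e-01, -9.50157439e-01]]), 't': array([-0.5748907 , -0.04119834,  0.3808226 ])}
```

View pics/scene0.png

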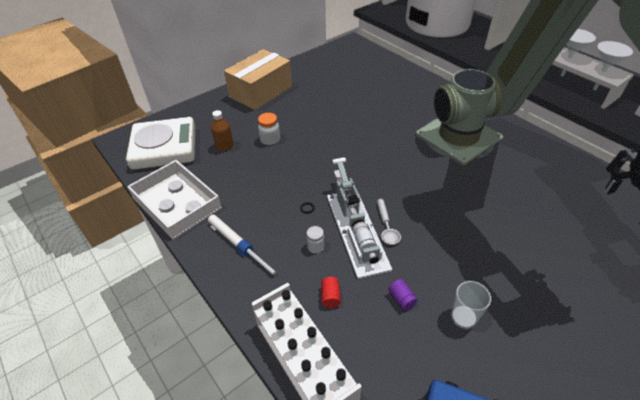

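View pics/top0.png

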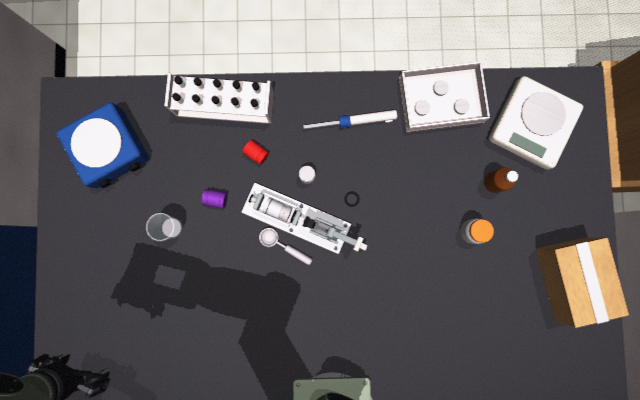

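View pics/wrist0.png

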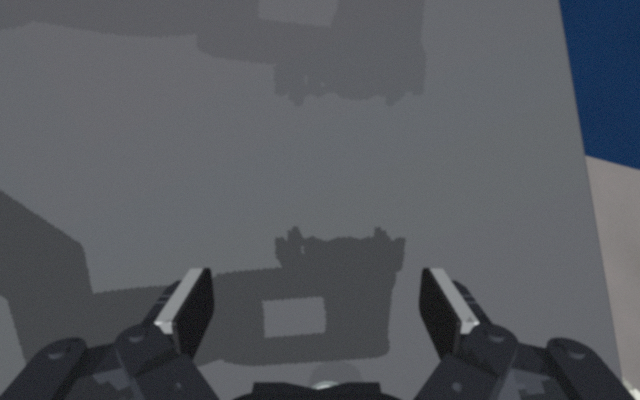

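```bash
python3 - <<'E'
import cv2
a=cv2.imread("pics/top0.png")[165:275,225:385]
cv2.imwrite("pics/topc.png",cv2.resize(a,None,fx=5,fy=5,interpolation=cv2.INTER_CUBIC))
a=cv2.imread("pics/scene0.png")[145:285,280:440]
cv2.imwrite("pics/scenec.png",cv2.resize(a,None,fx=4,fy=4,interpolation=cv2.INTER_CUBIC))
E
```

```text
(no output)
```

View pics/topc.png

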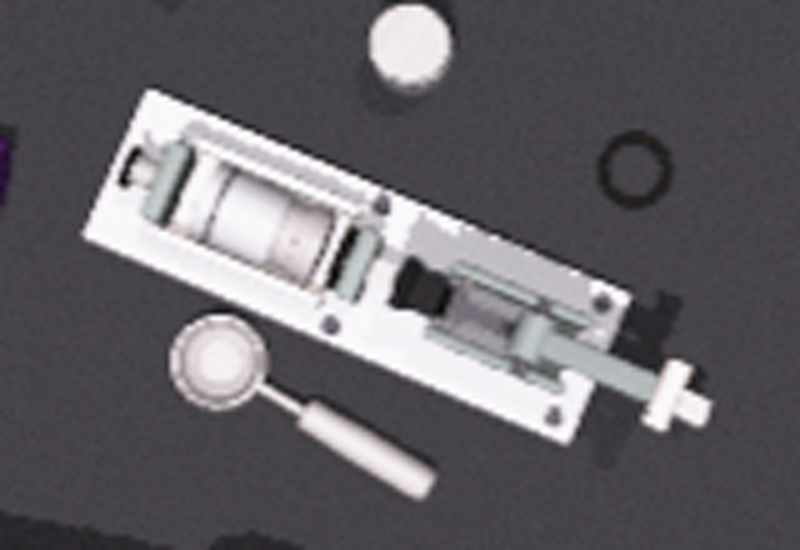

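View pics/scenec.png

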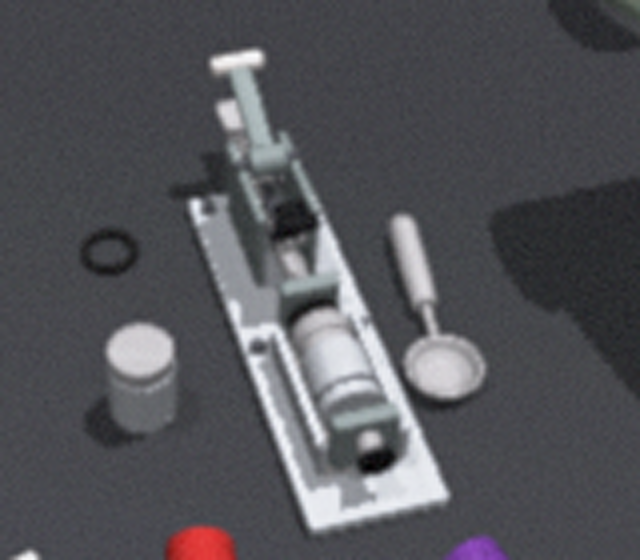

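```bash
cat > h.py <<'E'
import numpy as np
from cell import viewer
def cal(n):
    c=viewer.calibration(n); f=200/np.tan(np.radians(c["fovy"]/2)); return f,c
def ray(n,u,v,z,C=None):
    f,c=C or cal(n); R=np.array(c["R"]);t=np.array(c["t"])
    d=R.T@np.array([(u-c["cx"])/f,(v-c["cy"])/f,1]); o=-R.T@t
    return o+d*(z-o[2])/d[2]
def proj(n,X,C=None):
    f,c=C or cal(n); p=np.array(c["R"])@X+np.array(c["t"]); return np.array([c["cx"]+f*p[0]/p[2],c["cy"]+f*p[1]/p[2]])
E
python3 - <<'E'
from h import *
T=lambda u,v,z:ray("top",225+u/5-.4,165+v/5-.4,z)
S=lambda u,v,z:ray("scene",280+u/4-.4,145+v/4-.4,z)
cs=[T(*p,.012)[:2] for p in [(150,88),(83,237),(572,443),(632,293)]]
print("corners",cs)
m=(cs[0]+cs[1])/2;b=(cs[2]+cs[3])/2
print("len",np.linalg.norm(m-b),"w",np.linalg.norm(cs[0]-cs[1]),np.linalg.norm(cs[2]-cs[3]))
d=(m-b)/np.linalg.norm(m-b);print("yaw",np.degrees(np.arctan2(d[1],d[0])),"mid",(m+b)/2)
tt=T(668,396,.112);print("trig top",tt)
ts=S(238,61,.110);print("trig scene",ts)
print("trig->plate rear along", (b-tt[:2])@d, "lateral",(tt[:2]-b)@[-d[1],d[0]])
k=T(437,288,.09);print("rel blk front-ish",k, (k[:2]-tt[:2])@d)
ks=S(290,220,.09);print("rel scene",ks,(ks[:2]-tt[:2])@d)
for u,v,n in [(357,262,"jaw"),(170,182,"backstop")]:
    k=T(u,v,.064);print(n,k,(k[:2]-tt[:2])@d-.107,(k[:2]-b)@[-d[1],d[0]])
sc=[S(*p,.012)[:2] for p in [(190,203),(310,530),(447,495)]];print("scene corners rearleft,frontleft,frontright",sc)
d2=sc[1]-sc[0];print(np.degrees(np.arctan2(d2[1],d2[0])),np.linalg.norm(d2))
E
```

```text
corners [array([0.633487  , 0.19818978]), array([0.55229415, 0.23577334]), array([ 0.43356131, -0.02876683]), array([ 0.51431511, -0.06378281])]
len 0.2888833427252292 w 0.08946956646176304 0.08801871459276593
yaw 65.68417377668051 mid [0.53341439 0.08535337]
trig top [ 0.45900305 -0.07444849  0.112     ]
trig scene [ 0.46350189 -0.07079777  0.11      ]
trig->plate rear along 0.0318241655195038 lateral 0.0020092856898087396
rel blk front-ish [0.51687059 0.04090998 0.09      ] 0.12895286385591573
rel scene [0.52449552 0.05214478 0.09      ] 0.14233070982103727
jaw [0.5324685  0.08321071 0.064     ] 0.0669237673193296 -2.0296808828562994e-05
backstop [0.57695897 0.18067483 0.064     ] 0.17406147055174265 -0.00043157111118612466
scene corners rearleft,frontleft,frontright [array([ 0.51689161, -0.06057323]), array([0.63762663, 0.19997999]), array([0.55578225, 0.23540229])]
65.13796026140625 0.2871670758459799
```

Emit:
{"method": "step_arm", "body": {"targets": [{"fingers":255,"dp":[0.0155,-0.038,0],"angular":[0,0,0]},{"fingers":255,"dp":[0.0155,-0.038,0],"angular":[0,0,0]},{"fingers":255,"dp":[0.0155,-0.038,0],"angular":[0,0,0]},{"fingers":255,"dp":[0.0155,-0.038,0],"angular":[0,0,0]},{"fingers":255,"dp":[0.0155,-0.038,0],"angular":[0,0,0]},{"fingers":255,"dp":[0.0155,-0.038,0],"angular":[0,0,0]},{"fingers":255,"dp":[0.0155,-0.038,0],"angular":[0,0,0]},{"fingers":255,"dp":[0.0155,-0.038,0],"angular":[0,0,0]}], "squeeze": 20}}

```text
clock: 0.95
tool_pos: [0.3373, 0.2284, 0.2313]
ee_rot: [180.0, 0.0, 158.3]
wrist_force: [1.1, 0.2, 0.7]
width: -0.0001
```

Emit:
{"method": "step_arm", "body": {"targets": [{"fingers":255,"dp":[0.0155,-0.038,0],"angular":[0,0,0]},{"fingers":255,"dp":[0.0155,-0.038,0],"angular":[0,0,0]},{"fingers":255,"dp":[0.0155,-0.038,0],"angular":[0,0,0]},{"fingers":255,"dp":[0.0155,-0.038,0],"angular":[0,0,0]},{"fingers":255,"dp":[0.0155,-0.038,0],"angular":[0,0,0]},{"fingers":255,"dp":[0.0155,-0.038,0],"angular":[0,0,0]},{"fingers":255,"dp":[0.0155,-0.038,0],"angular":[0,0,0]},{"fingers":255,"dp":[0.0155,-0.038,0],"angular":[0,0,0]}]}}

```text
clock: 1.75
tool_pos: [0.4614, -0.0757, 0.2312]
ee_rot: [180.0, -0.0, 158.2]
wrist_force: [0.6, -0.3, 0.3]
width: 0.0001
```

Emit:
{"method": "step_arm", "body": {"targets": [{"fingers":255,"dp":[0,0,0],"angular":[0,0,0]},{"fingers":255,"dp":[0,0,0],"angular":[0,0,0]}]}}

```text
clock: 1.95
tool_pos: [0.4608, -0.0744, 0.2309]
ee_rot: [180.0, -0.1, 158.1]
wrist_force: [-0.3, -0.5, -0.4]
width: 0.0001
```

```bash
python3 - <<'E'
from cell import bot, viewer, order
import cv2,pickle
from h import *
s=bot.state();print(s['clock'],s['tool_pos'],s['ee_rot'],s['wrist_force'],s['width'])
pickle.dump(cal("wrist"),open("w1.pkl","wb"))
im=viewer.read_camera("wrist");cv2.imwrite("pics/w1.png",im[:,:,::-1])
im=viewer.read_camera("scene");cv2.imwrite("pics/s1.png",cv2.resize(im[120:320,220:540,::-1],None,fx=2.5,fy=2.5))
E
```

```text
1.95 [ 0.46084964 -0.07435277  0.23085386] [ 1.79984790e+02 -9.18100553e-02  1.58119956e+02] [-0.28663501 -0.52203387 -0.38030673] 7.383531429267556e-05
```

View pics/w1.png

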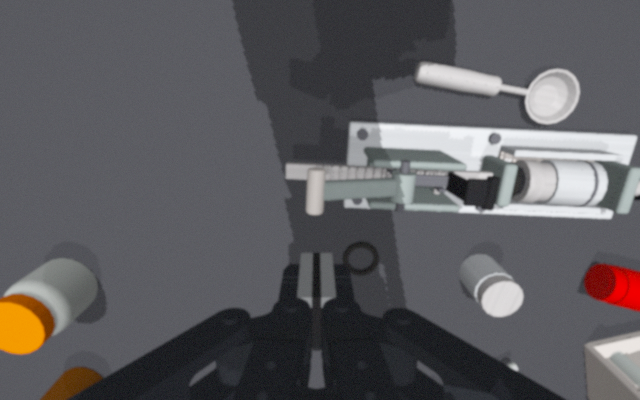

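View pics/s1.png

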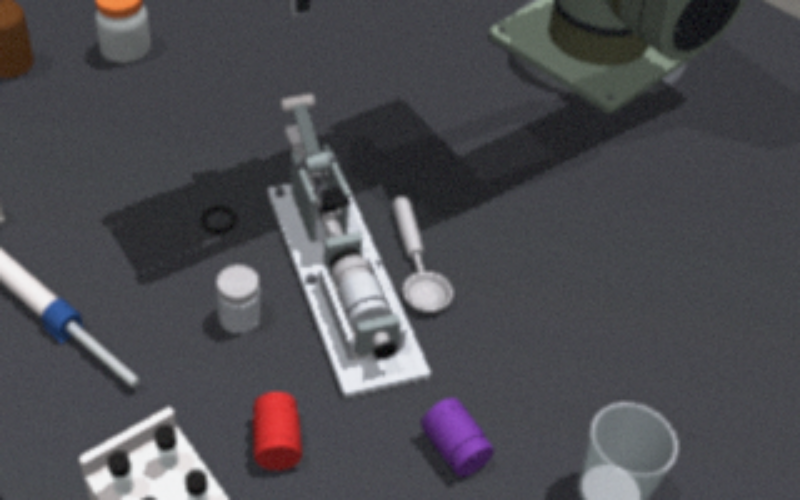

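```bash
python3 - <<'E'
from h import *
import pickle,cv2
C=pickle.load(open("w1.pkl","rb"))
a=cv2.imread("pics/w1.png")[110:240,270:640]
cv2.imwrite("pics/w1c.png",cv2.resize(a,None,fx=2.16,fy=2.16,interpolation=cv2.INTER_CUBIC))
print(ray("w",315.5,191,.107,C))
for x,z in [(-.107,.105),(.038,.089)]:
  for yaw in (65.4,):
    d=np.array([np.cos(np.radians(yaw)),np.sin(np.radians(yaw))])
    print(x,proj("w",np.array([.505+x*d[0],.0235+x*d[1],z]),C))
E
```

```text
[ 0.46168896 -0.07450531  0.107     ]
-0.107 [315.76294696 188.54366116]
0.038 [489.85347758 190.980029  ]
```

View pics/w1c.png

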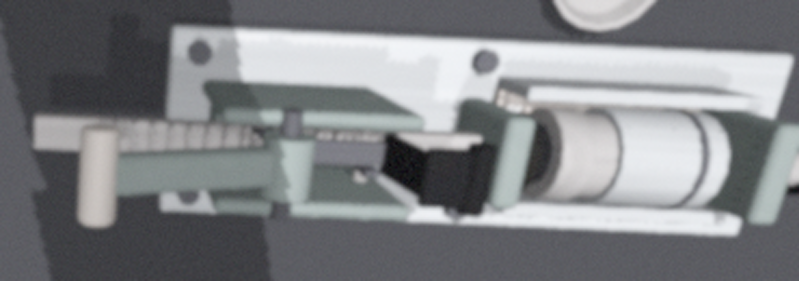

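Emit:
{"method": "step_arm", "body": {"targets": [{"fingers":255,"dp":[-0.0005,-0.0015,-0.03],"angular":[0,0,0]},{"fingers":255,"dp":[0,0,-0.03],"angular":[0,0,0]},{"fingers":255,"dp":[0,0,-0.03],"angular":[0,0,0]},{"fingers":255,"dp":[0,0,-0.02],"angular":[0,0,0]},{"fingers":255,"dp":[0,0,0],"angular":[0,0,0]},{"fingers":255,"dp":[0,0,0],"angular":[0,0,0]}]}}

```text
clock: 2.65
tool_pos: [0.4608, -0.0746, 0.1219]
ee_rot: [180.0, 0.0, 158.3]
wrist_force: [1.4, 0.3, 1.2]
width: 0.0003
```

```bash
python3 - <<'E'
from cell import viewer
import cv2
im=viewer.read_camera("scene");cv2.imwrite("pics/s2.png",cv2.resize(im[100:260,280:440,::-1],None,fx=3.7,fy=3.7,interpolation=2))
E
```

```text
(no output)
```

View pics/s2.png

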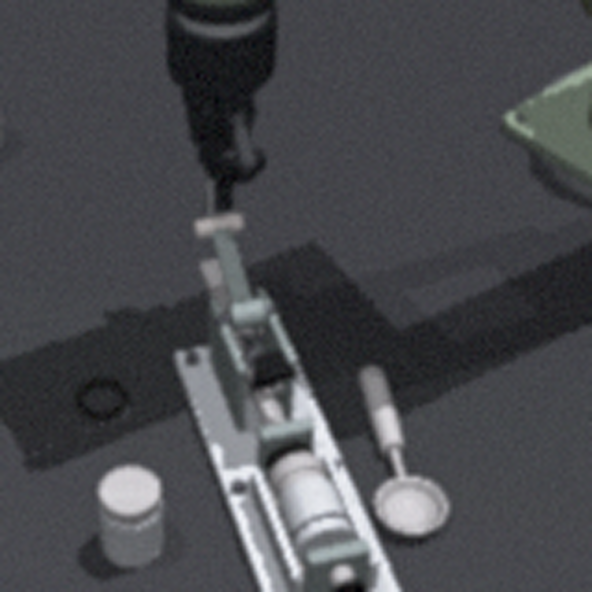

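Emit:
{"method": "step_arm", "body": {"targets": [{"fingers":255,"dp":[0,-0.001,-0.008],"angular":[0,0,0]},{"fingers":255,"dp":[0,0,-0.006],"angular":[0,0,0]},{"fingers":255,"dp":[0,0,-0.006],"angular":[0,0,0]}]}}

```text
clock: 3.0
tool_pos: [0.461, -0.0769, 0.1015]
ee_rot: [-180.0, 0.1, 158.3]
wrist_force: [-1.4, -1.2, 2.8]
width: 0.0002
```

Emit:
{"method": "step_arm", "body": {"targets": [{"fingers":255,"dp":[0,0,-0.005],"angular":[0,0,0]},{"fingers":255,"dp":[0,0,0],"angular":[0,0,0]}]}}

```text
clock: 3.2
tool_pos: [0.4607, -0.0768, 0.096]
ee_rot: [-180.0, -0.0, 158.2]
wrist_force: [-0.1, -2.9, 3.0]
width: -0.0
```

Emit:
{"method": "step_arm", "body": {"targets": [{"fingers":255,"dp":[0,0,-0.005],"angular":[0,0,0]},{"fingers":255,"dp":[0,0,0],"angular":[0,0,0]}]}}

```text
clock: 3.4
tool_pos: [0.4608, -0.0768, 0.0913]
ee_rot: [-180.0, 0.0, 158.2]
wrist_force: [-1.4, -2.0, 3.5]
width: -0.0001
```

Emit:
{"method": "step_arm", "body": {"targets": [{"fingers":255,"dp":[0,0,-0.005],"angular":[0,0,0]},{"fingers":255,"dp":[0,0,-0.002],"angular":[0,0,0]}]}}

```text
clock: 3.6
tool_pos: [0.4609, -0.0769, 0.0846]
ee_rot: [-180.0, 0.0, 158.3]
wrist_force: [-1.7, -4.3, 6.4]
width: -0.0003
```

Emit:
{"method": "step_arm", "body": {"targets": [{"fingers":255,"dp":[0,0,-0.005],"angular":[0,0,0]},{"fingers":255,"dp":[0,0,-0.002],"angular":[0,0,0]}]}}

```text
clock: 3.8
tool_pos: [0.4609, -0.0767, 0.0774]
ee_rot: [180.0, 0.0, 158.2]
wrist_force: [-0.7, -3.2, 4.0]
width: -0.0001
```

Emit:
{"method": "step_arm", "body": {"targets": [{"fingers":255,"dp":[0,0,-0.005],"angular":[0,0,0]},{"fingers":255,"dp":[0,0,-0.002],"angular":[0,0,0]},{"fingers":255,"dp":[0,0,0],"angular":[0,0,0]}]}}

```text
clock: 4.1
tool_pos: [0.4611, -0.0763, 0.0702]
ee_rot: [180.0, 0.0, 158.2]
wrist_force: [0.7, -0.7, 3.0]
width: 0.0001
```

Emit:
{"method": "step_arm", "body": {"targets": [{"fingers":255,"dp":[0,0,-0.001],"angular":[0,0,0]},{"fingers":255,"dp":[0,0,0],"angular":[0,0,0]}]}}

```text
clock: 4.3
tool_pos: [0.4611, -0.0762, 0.0695]
ee_rot: [180.0, 0.0, 158.2]
wrist_force: [0.8, 0.4, 3.3]
width: -0.0001
```

Emit:
{"method": "step_arm", "body": {"targets": [{"fingers":255,"dp":[0,0,0.012],"angular":[0,0,0]},{"fingers":255,"dp":[0,0,0.012],"angular":[0,0,0]},{"fingers":255,"dp":[0,0,0.012],"angular":[0,0,0]},{"fingers":255,"dp":[0,0,0.01],"angular":[0,0,0]},{"fingers":255,"dp":[0,0,0],"angular":[0,0,0]},{"fingers":255,"dp":[0,0,0],"angular":[0,0,0]}]}}

```text
clock: 4.9
tool_pos: [0.4601, -0.0763, 0.1149]
ee_rot: [-180.0, -0.1, 158.2]
wrist_force: [-0.4, -0.1, -0.3]
width: 0.0003
```

```bash
cat > look.py <<'E'
from cell import viewer
import cv2,sys
k=sys.argv[1]
im=viewer.read_camera("top");cv2.imwrite(f"pics/t{k}.png",cv2.resize(im[165:275,225:385,::-1],None,fx=5,fy=5,interpolation=2))
im=viewer.read_camera("scene");cv2.imwrite(f"pics/s{k}.png",cv2.resize(im[145:285,310:410,::-1],None,fx=4.2,fy=4.2,interpolation=2))
E
python3 look.py 3
```

```text
(no output)
```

View pics/t3.png

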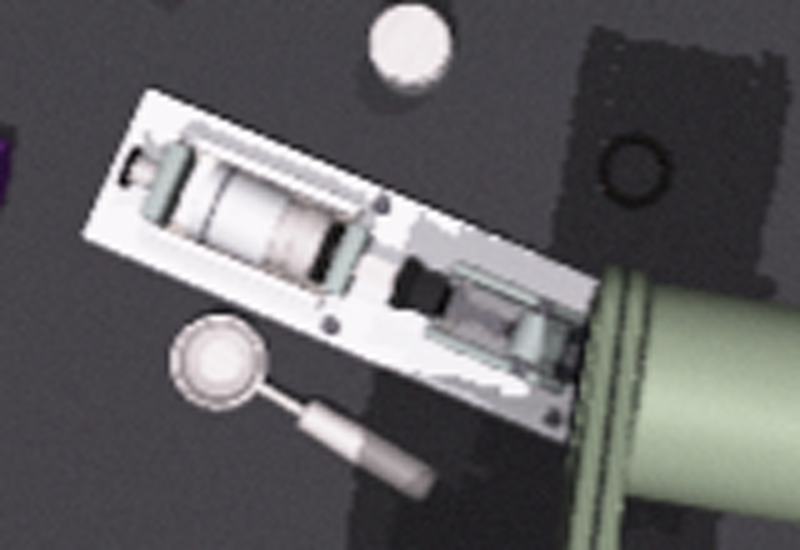

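View pics/s3.png

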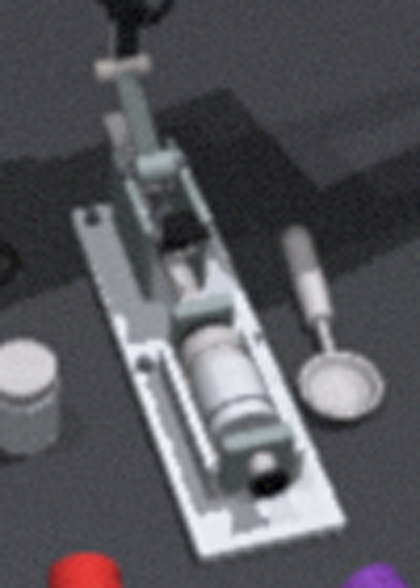

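Emit:
{"method": "step_arm", "body": {"targets": [{"fingers":255,"dp":[0,0,-0.008],"angular":[0,0,0]},{"fingers":255,"dp":[0,0,-0.008],"angular":[0,0,0]},{"fingers":255,"dp":[0,0,0],"angular":[0,0,0]}]}}

```text
clock: 5.3
tool_pos: [0.4604, -0.0767, 0.0982]
ee_rot: [-180.0, -0.1, 158.2]
wrist_force: [-1.3, -1.7, 3.0]
width: -0.0
```

Emit:
{"method": "step_arm", "body": {"targets": [{"fingers":255,"dp":[0,0,-0.004],"angular":[0,0,0]},{"fingers":255,"dp":[0,0,0],"angular":[0,0,0]}]}}

```text
clock: 5.5
tool_pos: [0.4605, -0.0767, 0.095]
ee_rot: [-180.0, -0.0, 158.3]
wrist_force: [-1.3, -3.3, 3.3]
width: 0.0001
```

Emit:
{"method": "step_arm", "body": {"targets": [{"fingers":255,"dp":[0,0,-0.004],"angular":[0,0,0]},{"fingers":255,"dp":[0,0,0],"angular":[0,0,0]}]}}

```text
clock: 5.7
tool_pos: [0.4606, -0.0768, 0.0913]
ee_rot: [-180.0, 0.0, 158.3]
wrist_force: [-1.3, -3.5, 5.0]
width: -0.0004
```

Emit:
{"method": "step_arm", "body": {"targets": [{"fingers":255,"dp":[0,0,-0.003],"angular":[0,0,0]},{"fingers":255,"dp":[0,0,0],"angular":[0,0,0]}]}}

```text
clock: 5.9
tool_pos: [0.4607, -0.0769, 0.0885]
ee_rot: [-180.0, 0.0, 158.3]
wrist_force: [-2.0, -4.0, 5.3]
width: -0.0001
```

Emit:
{"method": "step_arm", "body": {"targets": [{"fingers":255,"dp":[0,0,-0.003],"angular":[0,0,0]},{"fingers":255,"dp":[0,0,0],"angular":[0,0,0]}]}}

```text
clock: 6.1
tool_pos: [0.4607, -0.0769, 0.0856]
ee_rot: [-180.0, 0.0, 158.3]
wrist_force: [-1.3, -1.9, 5.5]
width: 0.0
```

Emit:
{"method": "step_arm", "body": {"targets": [{"fingers":255,"dp":[0,0,-0.003],"angular":[0,0,0]},{"fingers":255,"dp":[0,0,0],"angular":[0,0,0]}]}}

```text
clock: 6.3
tool_pos: [0.4607, -0.0766, 0.0824]
ee_rot: [180.0, 0.0, 158.2]
wrist_force: [-0.9, -2.7, 4.4]
width: 0.0
```

Emit:
{"method": "step_arm", "body": {"targets": [{"fingers":255,"dp":[0,0,-0.003],"angular":[0,0,0]},{"fingers":255,"dp":[0,0,0],"angular":[0,0,0]}]}}

```text
clock: 6.5
tool_pos: [0.4608, -0.0765, 0.0793]
ee_rot: [180.0, 0.0, 158.2]
wrist_force: [-0.7, -3.4, 3.7]
width: -0.0001
```

Emit:
{"method": "step_arm", "body": {"targets": [{"fingers":255,"dp":[0,0,-0.003],"angular":[0,0,0]},{"fingers":255,"dp":[0,0,0],"angular":[0,0,0]}]}}

```text
clock: 6.7
tool_pos: [0.4609, -0.0764, 0.0764]
ee_rot: [180.0, 0.0, 158.2]
wrist_force: [0.7, -2.5, 3.5]
width: -0.0004
```

Emit:
{"method": "step_arm", "body": {"targets": [{"fingers":255,"dp":[0,0,-0.003],"angular":[0,0,0]},{"fingers":255,"dp":[0,0,0],"angular":[0,0,0]}]}}

```text
clock: 6.9
tool_pos: [0.4609, -0.0763, 0.0733]
ee_rot: [180.0, 0.0, 158.2]
wrist_force: [-1.3, -2.1, 3.0]
width: 0.0001
```

Emit:
{"method": "step_arm", "body": {"targets": [{"fingers":255,"dp":[0,0,-0.003],"angular":[0,0,0]},{"fingers":255,"dp":[0,0,-0.001],"angular":[0,0,0]},{"fingers":255,"dp":[0,0,0],"angular":[0,0,0]}]}}

```text
clock: 7.2
tool_pos: [0.461, -0.0761, 0.0693]
ee_rot: [179.9, 0.0, 158.2]
wrist_force: [0.5, 1.0, 4.0]
width: -0.0003
```

Force still in the free range. Up, then check the jaw.

Emit:
{"method": "step_arm", "body": {"targets": [{"fingers":255,"dp":[0,0,0.012],"angular":[0,0,0]},{"fingers":255,"dp":[0,0,0.012],"angular":[0,0,0]},{"fingers":255,"dp":[0,0,0.012],"angular":[0,0,0]},{"fingers":255,"dp":[0,0,0.01],"angular":[0,0,0]},{"fingers":255,"dp":[0,0,0],"angular":[0,0,0]},{"fingers":255,"dp":[0,0,0],"angular":[0,0,0]}]}}

```text
clock: 7.8
tool_pos: [0.4602, -0.0764, 0.1149]
ee_rot: [-180.0, -0.1, 158.2]
wrist_force: [0.5, -0.0, 0.9]
width: 0.0004
```

```bash
python3 look.py 4
```

```text
(no output)
```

View pics/t4.png

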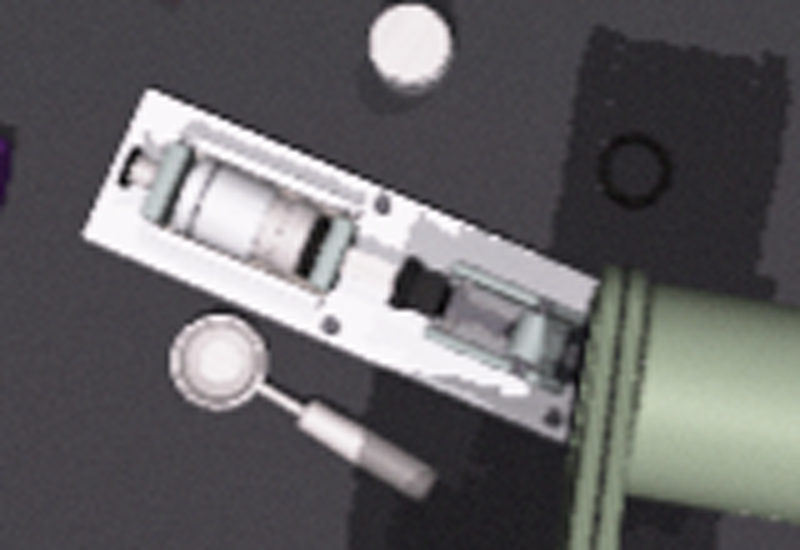

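Emit:
{"method": "step_arm", "body": {"targets": [{"fingers":255,"dp":[0,0,-0.008],"angular":[0,0,0]},{"fingers":255,"dp":[0,0,-0.008],"angular":[0,0,0]},{"fingers":255,"dp":[0,0,0],"angular":[0,0,0]}]}}

```text
clock: 8.2
tool_pos: [0.4604, -0.0767, 0.0982]
ee_rot: [-180.0, -0.1, 158.3]
wrist_force: [-1.0, -1.8, 3.5]
width: 0.0001
```

Emit:
{"method": "step_arm", "body": {"targets": [{"fingers":255,"dp":[0,0,-0.004],"angular":[0,0,0]},{"fingers":255,"dp":[0,0,0],"angular":[0,0,0]}]}}

```text
clock: 8.4
tool_pos: [0.4606, -0.0768, 0.0951]
ee_rot: [-180.0, -0.0, 158.2]
wrist_force: [-0.4, -3.0, 4.1]
width: 0.0001
```

Emit:
{"method": "step_arm", "body": {"targets": [{"fingers":255,"dp":[0,0,-0.003],"angular":[0,0,0]},{"fingers":255,"dp":[0,0,0],"angular":[0,0,0]}]}}

```text
clock: 8.6
tool_pos: [0.4605, -0.077, 0.0925]
ee_rot: [-179.9, -0.0, 158.3]
wrist_force: [-1.8, -3.5, 6.3]
width: 0.0001
```

Emit:
{"method": "step_arm", "body": {"targets": [{"fingers":255,"dp":[0,0,-0.003],"angular":[0,0,0]},{"fingers":255,"dp":[0,0,0],"angular":[0,0,0]}]}}

```text
clock: 8.8
tool_pos: [0.4606, -0.0769, 0.0895]
ee_rot: [-180.0, 0.0, 158.3]
wrist_force: [-1.9, -3.7, 5.9]
width: 0.0001
```

Emit:
{"method": "step_arm", "body": {"targets": [{"fingers":255,"dp":[0,0,-0.003],"angular":[0,0,0]},{"fingers":255,"dp":[0,0,0],"angular":[0,0,0]}]}}

```text
clock: 9.0
tool_pos: [0.4606, -0.0769, 0.0866]
ee_rot: [-180.0, 0.0, 158.3]
wrist_force: [-0.7, -2.1, 5.0]
width: -0.0002
```

Emit:
{"method": "step_arm", "body": {"targets": [{"fingers":255,"dp":[0,0,-0.003],"angular":[0,0,0]},{"fingers":255,"dp":[0,0,0],"angular":[0,0,0]}]}}

```text
clock: 9.2
tool_pos: [0.4607, -0.0769, 0.0836]
ee_rot: [-180.0, 0.0, 158.3]
wrist_force: [-1.0, -4.1, 5.3]
width: -0.0001
```

Emit:
{"method": "step_arm", "body": {"targets": [{"fingers":255,"dp":[0,0,-0.003],"angular":[0,0,0]},{"fingers":255,"dp":[0,0,0],"angular":[0,0,0]}]}}

```text
clock: 9.4
tool_pos: [0.4608, -0.0768, 0.0805]
ee_rot: [-180.0, 0.0, 158.2]
wrist_force: [-1.5, -2.3, 4.6]
width: 0.0
```

Emit:
{"method": "step_arm", "body": {"targets": [{"fingers":255,"dp":[0,0,-0.003],"angular":[0,0,0]},{"fingers":255,"dp":[0,0,0],"angular":[0,0,0]}]}}

```text
clock: 9.6
tool_pos: [0.4609, -0.0767, 0.0775]
ee_rot: [-180.0, 0.0, 158.2]
wrist_force: [-0.7, -3.8, 5.2]
width: -0.0001
```

Emit:
{"method": "step_arm", "body": {"targets": [{"fingers":255,"dp":[0,0,-0.003],"angular":[0,0,0]},{"fingers":255,"dp":[0,0,0],"angular":[0,0,0]}]}}

```text
clock: 9.8
tool_pos: [0.4609, -0.0765, 0.0745]
ee_rot: [180.0, 0.0, 158.2]
wrist_force: [-1.1, -2.7, 5.9]
width: -0.0001
```

Emit:
{"method": "step_arm", "body": {"targets": [{"fingers":255,"dp":[0,0,-0.0025],"angular":[0,0,0]},{"fingers":255,"dp":[0,0,0],"angular":[0,0,0]}]}}

```text
clock: 10.0
tool_pos: [0.461, -0.0764, 0.072]
ee_rot: [180.0, 0.0, 158.2]
wrist_force: [-0.4, -1.6, 5.3]
width: 0.0001
```

Emit:
{"method": "step_arm", "body": {"targets": [{"fingers":255,"dp":[0,0,-0.0025],"angular":[0,0,0]},{"fingers":255,"dp":[0,0,0],"angular":[0,0,0]}]}}

```text
clock: 10.2
tool_pos: [0.4611, -0.0762, 0.0696]
ee_rot: [179.9, 0.0, 158.2]
wrist_force: [-0.4, -0.4, 5.2]
width: 0.0
```

Emit:
{"method": "step_arm", "body": {"targets": [{"fingers":255,"dp":[0,0,0.012],"angular":[0,0,0]},{"fingers":255,"dp":[0,0,0.012],"angular":[0,0,0]},{"fingers":255,"dp":[0,0,0.012],"angular":[0,0,0]},{"fingers":255,"dp":[0,0,0.01],"angular":[0,0,0]},{"fingers":255,"dp":[0,0,0],"angular":[0,0,0]},{"fingers":255,"dp":[0,0,0],"angular":[0,0,0]}]}}

```text
clock: 10.8
tool_pos: [0.4603, -0.0762, 0.115]
ee_rot: [180.0, -0.0, 158.2]
wrist_force: [0.5, -0.8, -0.1]
width: -0.0004
```

```bash
python3 look.py 5
```

```text
(no output)
```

View pics/t5.png

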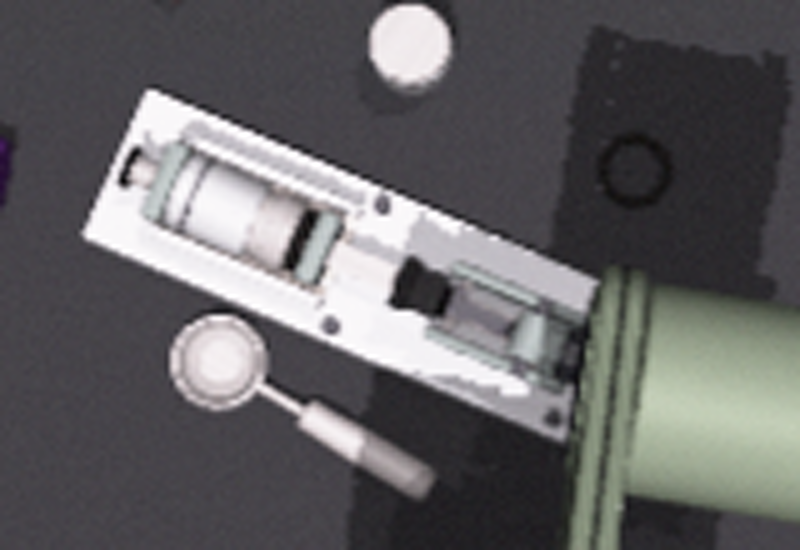

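View pics/s5.png

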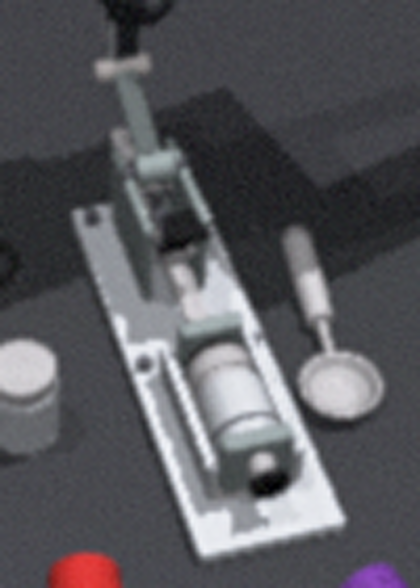

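Emit:
{"method": "step_arm", "body": {"targets": [{"fingers":255,"dp":[0,0,-0.008],"angular":[0,0,0]},{"fingers":255,"dp":[0,0,-0.007],"angular":[0,0,0]},{"fingers":255,"dp":[0,0,0],"angular":[0,0,0]}]}}

```text
clock: 11.2
tool_pos: [0.4604, -0.0767, 0.0994]
ee_rot: [-180.0, -0.1, 158.2]
wrist_force: [-0.8, -0.9, 3.4]
width: 0.0004
```

Emit:
{"method": "step_arm", "body": {"targets": [{"fingers":255,"dp":[0,0,-0.003],"angular":[0,0,0]},{"fingers":255,"dp":[0,0,0],"angular":[0,0,0]}]}}

```text
clock: 11.4
tool_pos: [0.4605, -0.0768, 0.0972]
ee_rot: [-180.0, -0.0, 158.3]
wrist_force: [-1.1, -2.5, 4.3]
width: -0.0
```

Emit:
{"method": "step_arm", "body": {"targets": [{"fingers":255,"dp":[0,0,-0.002],"angular":[0,0,0]},{"fingers":255,"dp":[0,0,0],"angular":[0,0,0]}]}}

```text
clock: 11.6
tool_pos: [0.4605, -0.0769, 0.0955]
ee_rot: [-180.0, -0.0, 158.3]
wrist_force: [-2.2, -3.8, 5.0]
width: 0.0002
```

Emit:
{"method": "step_arm", "body": {"targets": [{"fingers":255,"dp":[0,0,-0.002],"angular":[0,0,0]},{"fingers":255,"dp":[0,0,0],"angular":[0,0,0]}]}}

```text
clock: 11.8
tool_pos: [0.4604, -0.0771, 0.0937]
ee_rot: [-179.9, 0.0, 158.3]
wrist_force: [-2.7, -4.5, 7.4]
width: 0.0002
```

Emit:
{"method": "step_arm", "body": {"targets": [{"fingers":255,"dp":[0,0,-0.002],"angular":[0,0,0]},{"fingers":255,"dp":[0,0,0],"angular":[0,0,0]}]}}

```text
clock: 12.0
tool_pos: [0.4604, -0.0773, 0.0917]
ee_rot: [-179.9, 0.0, 158.3]
wrist_force: [-3.5, -5.6, 6.8]
width: 0.0003
```

Emit:
{"method": "step_arm", "body": {"targets": [{"fingers":255,"dp":[0,0,-0.002],"angular":[0,0,0]},{"fingers":255,"dp":[0,0,0],"angular":[0,0,0]}]}}

```text
clock: 12.2
tool_pos: [0.4604, -0.0773, 0.0897]
ee_rot: [-179.9, 0.0, 158.3]
wrist_force: [-2.3, -5.3, 7.3]
width: 0.0001
```

Emit:
{"method": "step_arm", "body": {"targets": [{"fingers":255,"dp":[0,0,-0.002],"angular":[0,0,0]},{"fingers":255,"dp":[0,0,0],"angular":[0,0,0]}]}}

```text
clock: 12.4
tool_pos: [0.4605, -0.0772, 0.0877]
ee_rot: [-179.9, 0.0, 158.3]
wrist_force: [-2.7, -3.9, 7.0]
width: 0.0003
```

Emit:
{"method": "step_arm", "body": {"targets": [{"fingers":255,"dp":[0,0,-0.002],"angular":[0,0,0]},{"fingers":255,"dp":[0,0,0],"angular":[0,0,0]}]}}

```text
clock: 12.6
tool_pos: [0.4605, -0.0772, 0.0858]
ee_rot: [-179.9, 0.0, 158.3]
wrist_force: [-1.4, -3.1, 7.1]
width: -0.0001
```

Emit:
{"method": "step_arm", "body": {"targets": [{"fingers":255,"dp":[0,0,-0.002],"angular":[0,0,0]},{"fingers":255,"dp":[0,0,0],"angular":[0,0,0]}]}}

```text
clock: 12.8
tool_pos: [0.4605, -0.0773, 0.0838]
ee_rot: [-179.9, 0.0, 158.3]
wrist_force: [-2.0, -5.5, 8.2]
width: 0.0
```

Emit:
{"method": "step_arm", "body": {"targets": [{"fingers":255,"dp":[0,0,-0.0015],"angular":[0,0,0]},{"fingers":255,"dp":[0,0,0],"angular":[0,0,0]}]}}

```text
clock: 13.0
tool_pos: [0.4605, -0.077, 0.0822]
ee_rot: [-180.0, 0.0, 158.3]
wrist_force: [-1.7, -4.8, 6.1]
width: -0.0002
```

Emit:
{"method": "step_arm", "body": {"targets": [{"fingers":255,"dp":[0,0,-0.0015],"angular":[0,0,0]},{"fingers":255,"dp":[0,0,0],"angular":[0,0,0]}]}}

```text
clock: 13.2
tool_pos: [0.4606, -0.077, 0.0807]
ee_rot: [-179.9, 0.0, 158.3]
wrist_force: [-2.8, -4.8, 5.6]
width: 0.0
```

Emit:
{"method": "step_arm", "body": {"targets": [{"fingers":255,"dp":[0,0,-0.0015],"angular":[0,0,0]},{"fingers":255,"dp":[0,0,0],"angular":[0,0,0]}]}}

```text
clock: 13.4
tool_pos: [0.4606, -0.077, 0.0791]
ee_rot: [-179.9, 0.0, 158.3]
wrist_force: [-1.9, -3.3, 5.8]
width: 0.0001
```

Emit:
{"method": "step_arm", "body": {"targets": [{"fingers":255,"dp":[0,0,-0.0015],"angular":[0,0,0]},{"fingers":255,"dp":[0,0,0],"angular":[0,0,0]}]}}

```text
clock: 13.6
tool_pos: [0.4605, -0.077, 0.0776]
ee_rot: [-179.9, 0.0, 158.3]
wrist_force: [-2.1, -4.5, 6.1]
width: -0.0002
```

Emit:
{"method": "step_arm", "body": {"targets": [{"fingers":255,"dp":[0,0,-0.002],"angular":[0,0,0]},{"fingers":255,"dp":[0,0,0],"angular":[0,0,0]}]}}

```text
clock: 13.8
tool_pos: [0.4605, -0.0769, 0.0756]
ee_rot: [-180.0, 0.0, 158.3]
wrist_force: [-1.8, -3.4, 4.9]
width: -0.0001
```

Emit:
{"method": "step_arm", "body": {"targets": [{"fingers":255,"dp":[0,0,-0.0015],"angular":[0,0,0]},{"fingers":255,"dp":[0,0,0],"angular":[0,0,0]}]}}

```text
clock: 14.0
tool_pos: [0.4606, -0.0768, 0.0741]
ee_rot: [-180.0, 0.0, 158.3]
wrist_force: [-1.5, -3.0, 5.7]
width: -0.0001
```

Emit:
{"method": "step_arm", "body": {"targets": [{"fingers":255,"dp":[0,0,-0.0015],"angular":[0,0,0]},{"fingers":255,"dp":[0,0,0],"angular":[0,0,0]}]}}

```text
clock: 14.2
tool_pos: [0.4607, -0.0767, 0.0726]
ee_rot: [-180.0, 0.0, 158.2]
wrist_force: [-1.6, -2.9, 5.6]
width: 0.0001
```

Emit:
{"method": "step_arm", "body": {"targets": [{"fingers":255,"dp":[0,0,-0.0015],"angular":[0,0,0]},{"fingers":255,"dp":[0,0,0],"angular":[0,0,0]}]}}

```text
clock: 14.4
tool_pos: [0.4607, -0.0766, 0.0711]
ee_rot: [-180.0, 0.0, 158.2]
wrist_force: [-0.7, -3.0, 5.2]
width: -0.0001
```

Emit:
{"method": "step_arm", "body": {"targets": [{"fingers":255,"dp":[0,0,-0.0015],"angular":[0,0,0]},{"fingers":255,"dp":[0,0,-0.0003],"angular":[0,0,0]}]}}

```text
clock: 14.6
tool_pos: [0.4608, -0.0764, 0.0693]
ee_rot: [180.0, 0.0, 158.2]
wrist_force: [-0.6, -1.7, 5.7]
width: 0.0003
```

Emit:
{"method": "step_arm", "body": {"targets": [{"fingers":255,"dp":[0,0,0.012],"angular":[0,0,0]},{"fingers":255,"dp":[0,0,0.012],"angular":[0,0,0]},{"fingers":255,"dp":[0,0,0.012],"angular":[0,0,0]},{"fingers":255,"dp":[0,0,0.01],"angular":[0,0,0]},{"fingers":255,"dp":[0,0,0],"angular":[0,0,0]},{"fingers":255,"dp":[0,0,0],"angular":[0,0,0]}]}}

```text
clock: 15.2
tool_pos: [0.4604, -0.0763, 0.1147]
ee_rot: [180.0, -0.0, 158.2]
wrist_force: [0.1, -0.4, -0.3]
width: -0.0001
```

```bash
python3 look.py 6
```

```text
(no output)
```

View pics/t6.png

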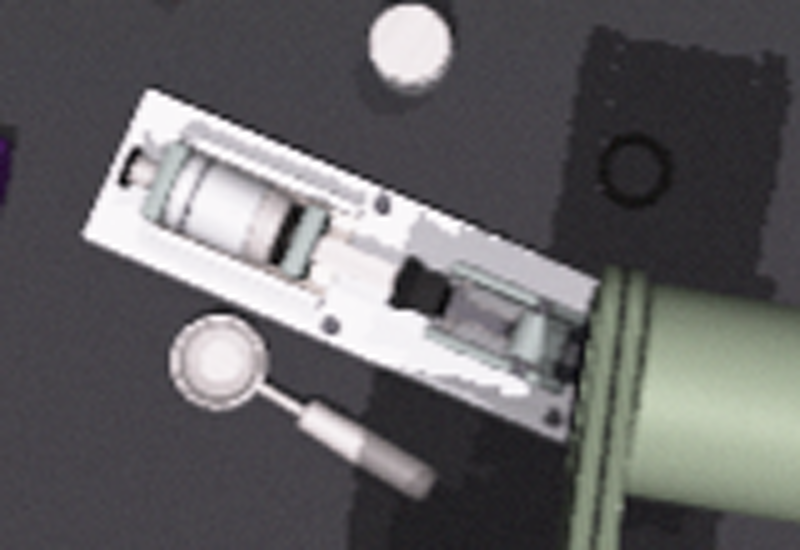

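View pics/s6.png

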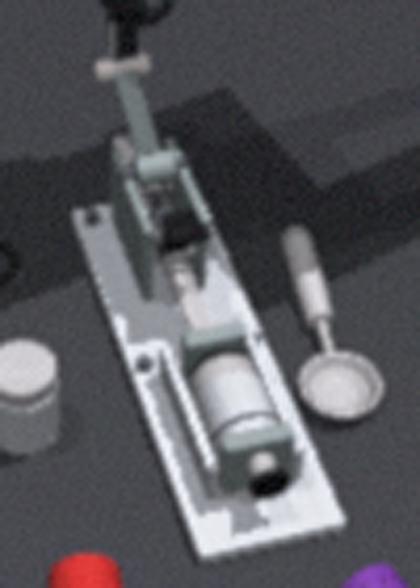

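Emit:
{"method": "step_arm", "body": {"targets": [{"fingers":255,"dp":[0,0,-0.008],"angular":[0,0,0]},{"fingers":255,"dp":[0,0,-0.007],"angular":[0,0,0]},{"fingers":255,"dp":[0,0,0],"angular":[0,0,0]}]}}

```text
clock: 15.6
tool_pos: [0.4605, -0.0768, 0.0991]
ee_rot: [-180.0, -0.1, 158.2]
wrist_force: [-0.8, -1.4, 4.1]
width: 0.0002
```

Emit:
{"method": "step_arm", "body": {"targets": [{"fingers":255,"dp":[0,0,-0.002],"angular":[0,0,0]},{"fingers":255,"dp":[0,0,0],"angular":[0,0,0]}]}}

```text
clock: 15.8
tool_pos: [0.4604, -0.0769, 0.0979]
ee_rot: [-180.0, -0.0, 158.3]
wrist_force: [-0.7, -1.0, 5.1]
width: 0.0003
```

Emit:
{"method": "step_arm", "body": {"targets": [{"fingers":255,"dp":[0,0,-0.0015],"angular":[0,0,0]},{"fingers":255,"dp":[0,0,0],"angular":[0,0,0]}]}}

```text
clock: 16.0
tool_pos: [0.4605, -0.0768, 0.0967]
ee_rot: [-180.0, -0.0, 158.3]
wrist_force: [-0.9, -4.0, 6.3]
width: -0.0005
```

Emit:
{"method": "step_arm", "body": {"targets": [{"fingers":255,"dp":[0,0,-0.0015],"angular":[0,0,0]},{"fingers":255,"dp":[0,0,0],"angular":[0,0,0]}]}}

```text
clock: 16.2
tool_pos: [0.4605, -0.0769, 0.0953]
ee_rot: [-180.0, 0.0, 158.3]
wrist_force: [-2.2, -3.9, 6.6]
width: 0.0001
```

Emit:
{"method": "step_arm", "body": {"targets": [{"fingers":255,"dp":[0,0,-0.0015],"angular":[0,0,0]},{"fingers":255,"dp":[0,0,0],"angular":[0,0,0]}]}}

```text
clock: 16.4
tool_pos: [0.4604, -0.0771, 0.094]
ee_rot: [-179.9, 0.0, 158.3]
wrist_force: [-2.6, -4.6, 7.9]
width: 0.0
```

Emit:
{"method": "step_arm", "body": {"targets": [{"fingers":255,"dp":[0,0,-0.0015],"angular":[0,0,0]},{"fingers":255,"dp":[0,0,0],"angular":[0,0,0]}]}}

```text
clock: 16.6
tool_pos: [0.4603, -0.0773, 0.0927]
ee_rot: [-179.9, 0.0, 158.3]
wrist_force: [-3.3, -5.0, 9.3]
width: 0.0002
```

Emit:
{"method": "step_arm", "body": {"targets": [{"fingers":255,"dp":[0,0,-0.0015],"angular":[0,0,0]},{"fingers":255,"dp":[0,0,0],"angular":[0,0,0]}]}}

```text
clock: 16.8
tool_pos: [0.4603, -0.0775, 0.0914]
ee_rot: [-179.9, 0.0, 158.3]
wrist_force: [-4.4, -6.2, 10.9]
width: -0.0001
```

Emit:
{"method": "step_arm", "body": {"targets": [{"fingers":255,"dp":[0,0,-0.0015],"angular":[0,0,0]},{"fingers":255,"dp":[0,0,0],"angular":[0,0,0]}]}}

```text
clock: 17.0
tool_pos: [0.4602, -0.0777, 0.09]
ee_rot: [-179.9, 0.0, 158.3]
wrist_force: [-5.2, -6.4, 12.0]
width: 0.0001
```

Emit:
{"method": "step_arm", "body": {"targets": [{"fingers":255,"dp":[0,0,0],"angular":[0,0,0]}]}}

```text
clock: 17.1
tool_pos: [0.4602, -0.0776, 0.0901]
ee_rot: [-179.9, 0.0, 158.3]
wrist_force: [-4.6, -6.7, 12.5]
width: 0.0002
```

Emit:
{"method": "step_arm", "body": {"targets": [{"fingers":255,"dp":[0,0,0],"angular":[0,0,0]}]}}

```text
clock: 17.2
tool_pos: [0.4602, -0.0777, 0.0901]
ee_rot: [-179.9, 0.0, 158.3]
wrist_force: [-5.1, -6.8, 11.9]
width: 0.0003
```

Emit:
{"method": "step_arm", "body": {"targets": [{"fingers":255,"dp":[0,0,0],"angular":[0,0,0]}]}}

```text
clock: 17.3
tool_pos: [0.4602, -0.0777, 0.0901]
ee_rot: [-179.9, 0.0, 158.3]
wrist_force: [-4.5, -7.3, 12.3]
width: -0.0002
```

```bash
python3 look.py 7
```

```text
(no output)
```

View pics/t7.png

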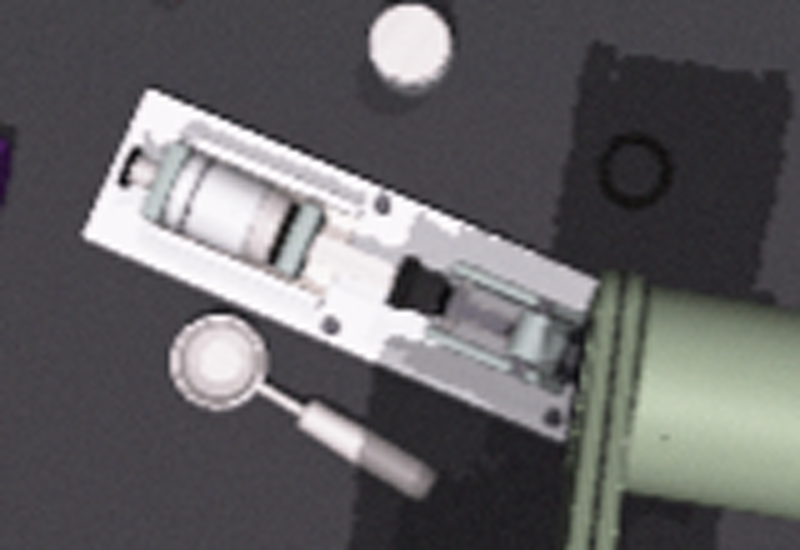

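Emit:
{"method": "step_arm", "body": {"targets": [{"fingers":255,"dp":[0,0,0.008],"angular":[0,0,0]},{"fingers":255,"dp":[0,0,0.012],"angular":[0,0,0]},{"fingers":255,"dp":[0,0,0.015],"angular":[0,0,0]},{"fingers":255,"dp":[0,0,0.025],"angular":[0,0,0]},{"fingers":255,"dp":[0,0,0.02],"angular":[0,0,0]},{"fingers":255,"dp":[0,0,0],"angular":[0,0,0]}]}}

```text
clock: 18.0
tool_pos: [0.4623, -0.0762, 0.1711]
ee_rot: [179.9, 0.3, 158.2]
wrist_force: [-1.2, 0.2, 0.8]
width: 0.0001
```

```bash
python3 - <<'E'
from h import *
from cell import bot
import pickle
C=pickle.load(open("w1.pkl","rb"))
r=ray("w",492,193,.091,C); print(r)
d=np.array([np.cos(np.radians(65.4)),np.sin(np.radians(65.4))])
print(np.array([.505,.0235])+.038*d, np.array([.4617,-.0745])+.145*d)
print(r[:2]+.005*d-bot.state()['tool_pos'][:2], bot.state()['tool_pos'],bot.state()['clock'])
E
python3 look.py 8
```

```text
[0.52226589 0.05857457 0.091     ]
[0.52081867 0.05805097] [0.52206071 0.05733924]
[0.06205329 0.13934648] [ 0.46229399 -0.07622573  0.1710535 ] 18.0
```

View pics/s8.png

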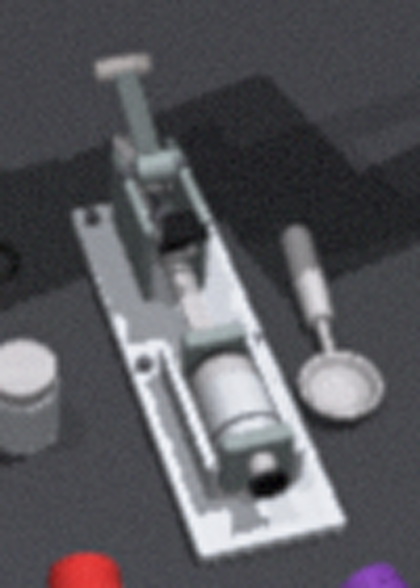

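Emit:
{"method": "step_arm", "body": {"targets": [{"fingers":255,"dp":[0.0126,0.0278,0],"angular":[0,0,0]},{"fingers":255,"dp":[0.0126,0.0278,0],"angular":[0,0,0]},{"fingers":255,"dp":[0.0126,0.0278,0],"angular":[0,0,0]},{"fingers":255,"dp":[0.0126,0.0278,0],"angular":[0,0,0]},{"fingers":255,"dp":[0.0126,0.0278,0],"angular":[0,0,0]},{"fingers":255,"dp":[0,0,-0.03],"angular":[0,0,0]},{"fingers":255,"dp":[0,0,-0.03],"angular":[0,0,0]},{"fingers":255,"dp":[0,0,0],"angular":[0,0,0]}]}}

```text
clock: 18.9
tool_pos: [0.5196, 0.0626, 0.104]
ee_rot: [-179.7, -0.6, 158.3]
wrist_force: [-0.3, 0.2, -0.4]
width: -0.0
```

Emit:
{"method": "step_arm", "body": {"targets": [{"fingers":255,"dp":[0,0,0],"angular":[0,0,0]}]}}

```text
clock: 19.0
tool_pos: [0.523, 0.0625, 0.1081]
ee_rot: [-179.9, -0.2, 158.2]
wrist_force: [-0.3, 0.3, 1.0]
width: -0.0002
```

```bash
python3 look.py 9
```

```text
(no output)
```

View pics/s9.png

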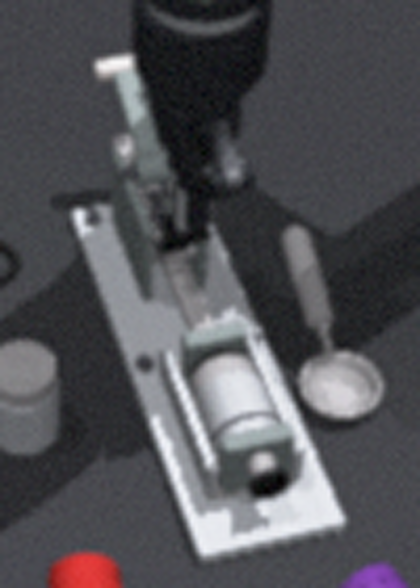

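```bash
python3 - <<'E'
from h import *
from cell import bot
p=bot.state()['tool_pos'];print(p)
for X in [p,np.array([.5215,.058,.094]),np.array([p[0],p[1],.094])]:
    q=proj("scene",X); print(q,(q-[310,145])*4.2)
for X in [p,np.array([.5215,.058,.094])]:
    q=proj("top",X); print(q,(q-[225,165])*5)
E
python3 -c "
import cv2;a=cv2.imread('pics/s9.png')[150:330,80:290];cv2.imwrite('pics/s9c.png',cv2.resize(a,None,fx=3,fy=3,interpolation=2))"
```

```text
[0.52437365 0.06250473 0.1098817 ]
[355.0770487  196.45925947] [189.32360453 216.12888976]
[354.52267515 199.24417196] [186.99523565 227.82552221]
[354.86721627 200.732902  ] [188.44230831 234.07818842]
[303.18513504 219.1608021 ] [390.92567519 270.80401049]
[305.24212026 220.49930462] [401.21060131 277.49652312]
```

View pics/s9c.png

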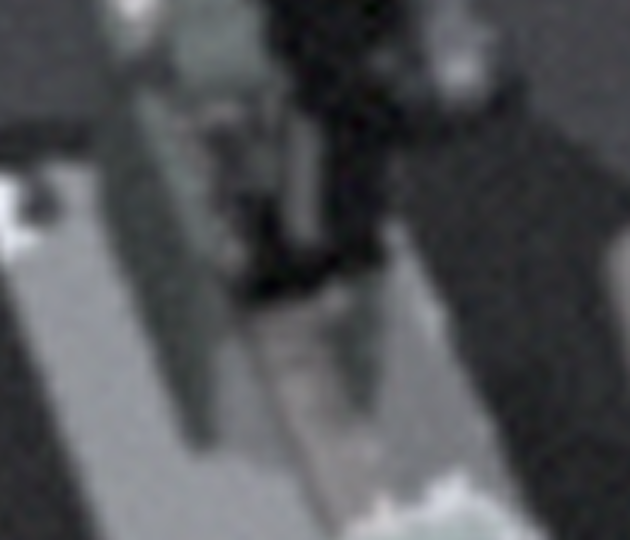

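Emit:
{"method": "step_arm", "body": {"targets": [{"fingers":255,"dp":[0,0,-0.01],"angular":[0,0,0]},{"fingers":255,"dp":[0,0,-0.008],"angular":[0,0,0]},{"fingers":255,"dp":[0,0,0],"angular":[0,0,0]}]}}

```text
clock: 19.4
tool_pos: [0.5255, 0.0642, 0.0924]
ee_rot: [179.7, 0.2, 158.1]
wrist_force: [-0.3, 5.3, 8.3]
width: 0.0002
```

Emit:
{"method": "step_arm", "body": {"targets": [{"fingers":255,"dp":[0,0,-0.003],"angular":[0,0,0]},{"fingers":255,"dp":[0,0,0],"angular":[0,0,0]}]}}

```text
clock: 19.6
tool_pos: [0.5264, 0.0655, 0.091]
ee_rot: [179.5, 0.3, 158.1]
wrist_force: [-1.2, 9.5, 16.1]
width: -0.0001
```

Emit:
{"method": "step_arm", "body": {"targets": [{"fingers":255,"dp":[0,0,-0.003],"angular":[0,0,0]},{"fingers":255,"dp":[0,0,0],"angular":[0,0,0]}]}}

```text
clock: 19.8
tool_pos: [0.5275, 0.0673, 0.0892]
ee_rot: [179.3, 0.3, 158.0]
wrist_force: [-0.8, 16.4, 20.7]
width: -0.0005
```

```bash
python3 look.py 10; python3 -c "
import cv2;a=cv2.imread('pics/s10.png')[130:330,60:290];cv2.imwrite('pics/s10c.png',cv2.resize(a,None,fx=2.8,fy=2.8,interpolation=2))"
```

```text
(no output)
```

View pics/s10c.png

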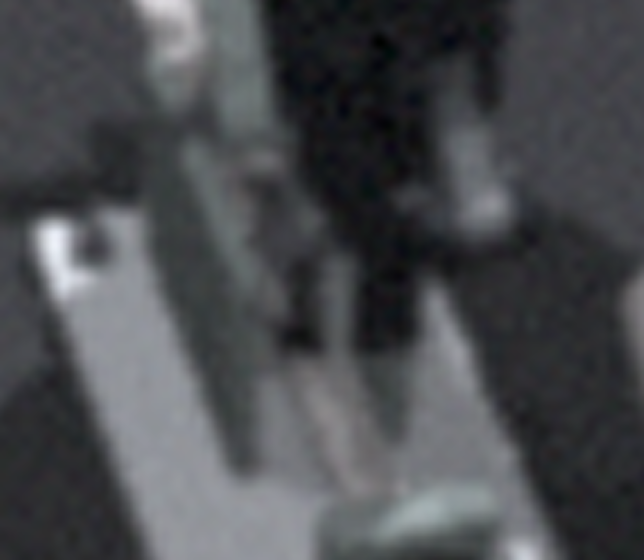

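View pics/t10.png

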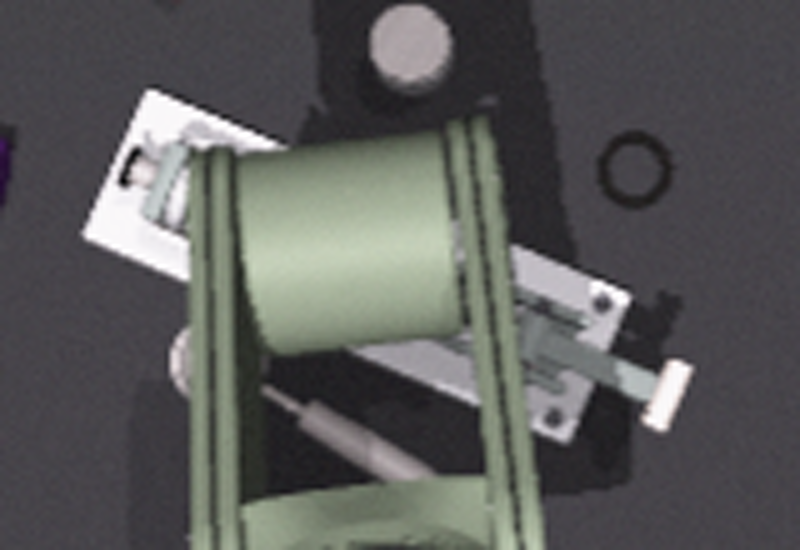

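Emit:
{"method": "step_arm", "body": {"targets": [{"fingers":255,"dp":[0.002,0.004,0],"angular":[0,0,0]},{"fingers":255,"dp":[0,0,0],"angular":[0,0,0]}]}}

```text
clock: 20.1
tool_pos: [0.5282, 0.0696, 0.0877]
ee_rot: [179.5, 0.3, 158.1]
wrist_force: [0.1, 10.2, 13.4]
width: 0.0002
```

Emit:
{"method": "step_arm", "body": {"targets": [{"fingers":255,"dp":[0.0015,0.003,0],"angular":[0,0,0]},{"fingers":255,"dp":[0,0,0],"angular":[0,0,0]}]}}

```text
clock: 20.3
tool_pos: [0.5287, 0.0713, 0.0866]
ee_rot: [179.7, 0.2, 158.2]
wrist_force: [-0.5, 5.3, 7.9]
width: 0.0001
```

Emit:
{"method": "step_arm", "body": {"targets": [{"fingers":255,"dp":[0.001,0.002,-0.001],"angular":[0,0,0]},{"fingers":255,"dp":[0,0,0],"angular":[0,0,0]},{"fingers":255,"dp":[0,0,0],"angular":[0,0,0]}]}}

```text
clock: 20.6
tool_pos: [0.5294, 0.0728, 0.0852]
ee_rot: [179.8, 0.1, 158.2]
wrist_force: [-0.5, 4.7, 5.5]
width: -0.0004
```

```bash
python3 look.py 11
```

```text
(no output)
```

View pics/s11.png

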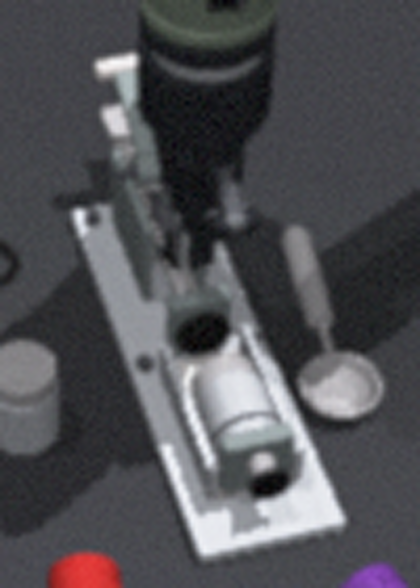

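Emit:
{"method": "step_arm", "body": {"targets": [{"fingers":255,"dp":[0.0005,0.001,-0.0005],"angular":[0,0,0]},{"fingers":255,"dp":[0,0,0],"angular":[0,0,0]},{"fingers":255,"dp":[0,0,0],"angular":[0,0,0]},{"fingers":255,"dp":[0,0,0],"angular":[0,0,0]},{"fingers":255,"dp":[0,0,0],"angular":[0,0,0]},{"fingers":255,"dp":[0,0,0],"angular":[0,0,0]}]}}

```text
clock: 21.3
tool_pos: [0.5297, 0.0735, 0.0845]
ee_rot: [179.8, 0.1, 158.2]
wrist_force: [-0.1, 3.8, 5.8]
width: 0.0002
```

Emit:
{"method": "step_arm", "body": {"targets": [{"fingers":255,"dp":[-0.002,-0.004,0.005],"angular":[0,0,0]},{"fingers":255,"dp":[-0.001,-0.002,0.01],"angular":[0,0,0]},{"fingers":255,"dp":[0,0,0.02],"angular":[0,0,0]},{"fingers":255,"dp":[0,0,0.03],"angular":[0,0,0]},{"fingers":255,"dp":[0,0,0.03],"angular":[0,0,0]},{"fingers":255,"dp":[0,0,0.03],"angular":[0,0,0]},{"fingers":255,"dp":[0,0,0.03],"angular":[0,0,0]},{"fingers":255,"dp":[0,0,0],"angular":[0,0,0]}]}}

```text
clock: 22.1
tool_pos: [0.5275, 0.0661, 0.2431]
ee_rot: [179.8, 0.4, 158.2]
wrist_force: [-0.3, 0.8, -0.1]
width: -0.0003
```

Emit:
{"method": "step_arm", "body": {"targets": [{"fingers":255,"dp":[-0.01,-0.04,0],"angular":[0,0,0]},{"fingers":255,"dp":[-0.01,-0.04,0],"angular":[0,0,0]},{"fingers":255,"dp":[-0.01,-0.04,0],"angular":[0,0,0]},{"fingers":255,"dp":[-0.01,-0.04,0],"angular":[0,0,0]},{"fingers":255,"dp":[-0.01,-0.04,0],"angular":[0,0,0]},{"fingers":255,"dp":[0,0,0],"angular":[0,0,0]},{"fingers":255,"dp":[0,0,0],"angular":[0,0,0]}]}}

```text
clock: 22.8
tool_pos: [0.4748, -0.1341, 0.2379]
ee_rot: [180.0, -0.1, 158.1]
wrist_force: [-0.2, -0.1, 0.4]
width: -0.0001
```

```bash
python3 look.py 12
```

```text
(no output)
```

View pics/s12.png

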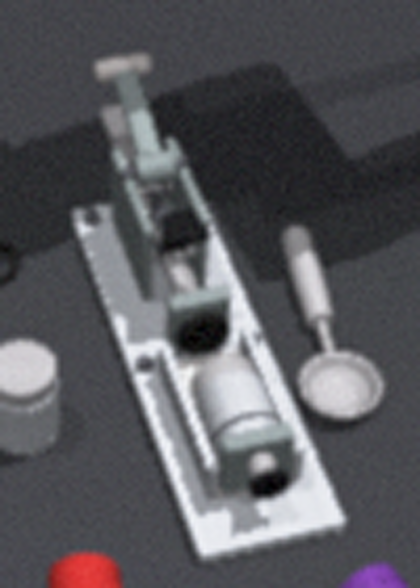

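View pics/t12.png

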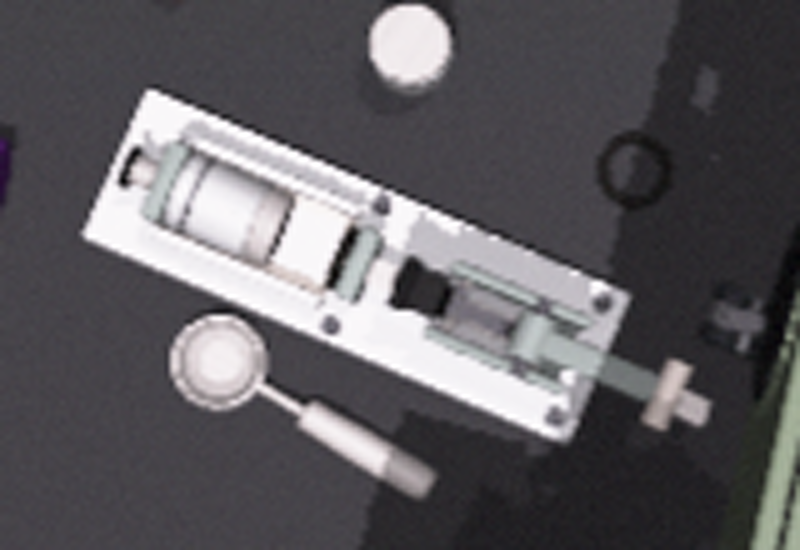

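```bash
python3 - <<'E'
import cv2,numpy as np
from cell import viewer,bot
a=np.mean([viewer.read_camera("top").astype(float) for _ in range(6)],0)[185:230,250:305,::-1]
b=cv2.imread("pics/top0.png")[185:230,250:305]
o=np.vstack([cv2.resize(x.astype(np.uint8),None,fx=6.6,fy=6.6,interpolation=2) for x in (b,a)])
cv2.imwrite("pics/cmp.png",o)
# axis profile
from h import *
d=np.array([np.cos(np.radians(65.4)),np.sin(np.radians(65.4))]);o0=np.array([.5055,.0235])
C=cal("top"); 
f=viewer.read_camera("top").astype(np.float32).mean(2); f0=cv2.imread("pics/top0.png").astype(np.float32).mean(2)
for x in np.arange(.076,.182,.002):
    r=[]
    for g in (f0,f):
        v=[]
        for y in np.arange(-.004,.005,.002):
            q=proj("top",np.array([*(o0+x*d+y*np.array([-d[1],d[0]])),.062]),C)
            v.append(cv2.getRectSubPix(g,(1,1),tuple(float(t) for t in q))[0,0])
        r.append(int(np.mean(v)))
    print(round(x*1000),*r,end=' | ')
print(bot.state()['clock'])
E
```

```text
76 49 50 | 78 147 148 | 80 219 225 | 82 212 247 | 84 144 248 | 86 154 248 | 88 207 248 | 90 229 248 | 92 230 248 | 94 230 248 | 96 231 248 | 98 225 248 | 100 219 248 | 102 221 248 | 104 230 245 | 106 231 218 | 108 228 142 | 110 226 119 | 112 233 187 | 114 242 225 | 116 245 230 | 118 245 229 | 120 245 229 | 122 245 228 | 124 246 224 | 126 246 231 | 128 246 241 | 130 246 245 | 132 246 245 | 134 245 245 | 136 245 245 | 138 246 245 | 140 246 246 | 142 239 246 | 144 208 246 | 146 191 246 | 148 221 246 | 150 243 246 | 152 247 246 | 154 246 246 | 156 245 238 | 158 246 206 | 160 247 192 | 162 239 225 | 164 194 244 | 166 106 246 | 168 63 236 | 170 104 202 | 172 159 178 | 174 193 193 | 176 197 198 | 178 190 190 | 180 179 179 | 23.25
```

View pics/cmp.png

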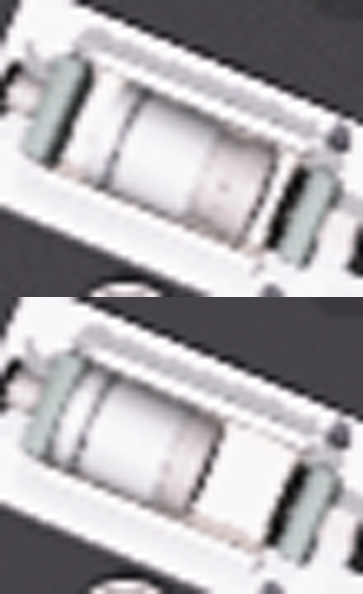

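```bash
python3 - <<'E'
from cell import order,bot
s=bot.state();print(s['clock'],s['wrist_force'],s['tool_pos'])
print(order.hand_in())
E
```

```text
23.25 [ 1.00671891 -0.63287855 -0.2810551 ] [ 0.47584148 -0.13284728  0.23853646]
the job is handed in; nothing more can be done
None
```

The canister is closed and lying in the cradle, the jaw is back at rest, and the job was handed in at about 23 s of the 56 s allowed. Hand-in reports no verdict, so the result rests on the checks below.

**Pumping:** I gave the trigger four full strokes, each advancing the jaw about 8 mm. On the fifth, part stroke, the force climbed without levelling off to about 12 N. Allowing for friction at the bar, I put that at about 11 N. I stopped there and let the trigger up.

**Release:** My first press, straight down, bound against the bar's forward swing and the force rose to about 21 N instead of the expected 3 to 8 N. I let the tool follow the bar forward; the force dropped to about 6 N and the jaw ran back.

**Last checks, from the pictures:**
- The jaw is back at its starting place, and the trigger and release look up.
- The canister lies against the backstop with no gap visible at the lid. The lid closed by about 10.5 mm, but the camera cannot resolve the gap to 1 mm, so "fully home" rests mainly on the force I felt.
- In the views I took, the spare can, gasket and spoon look unmoved. I did not recheck the beaker, jar and reagent, but nothing went near them low down.
- The arm is clear and touching nothing.

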